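# Lock the shaker platform with the red-button quick-release pin

## Robot

A 7-joint arm with a two-finger parallel gripper is mounted at the origin on the work surface. World frame = base frame: x ahead of the robot, y to its left, z up, the work surface at z = 0. Lengths are in m, angles in rad, forces in N, time in s.
With the tool pointing down it reaches from about 0.425 to 0.925 m from the base axis. Payload 6.8 kg.
Tool frame: the origin (TCP) lies midway between the tips of the shut fingers; the grasp point (between the pads) lies 19 mm behind it; z points along the fingers, y is the line along which they close (so a half turn about z gives the same grasp; the last joint's range is limited). The gripper opens to 85 mm and grips with 20 to 120 N. Pads are 22 mm wide; open, the fingers measure 114 mm over their backs; the gripper's body (76 mm by 85 mm) begins 54 mm behind the grasp point. The pads swing forward as they close: fully open they stand 13 mm farther back than shut.
Start: joints at [-1.291, 0.477, 0.022, 1.555, -0.011, 1.109, -0.083], TCP at [0.255, 0.625, 0.231] pointing down, gripper open.
Joint ranges: [-2.96, 2.96], [-0.34, 2.1], [-1.41, 1.46], [0.24, 2.44], [-1.37, 4.51], [0.17, 1.92], [-2.96, 2.96]. Speed limits (rad/s): [2.39, 2.39, 3.14, 3.14, 3.14, 3.14, 3.14].

## Interface

Orientations are given as a unit quaternion [w, x, y, z].
In Python, from station import bot, imaging gives the robot as it stands.
- The arm moves only by the tool move_arm, never from a script. Its argument "commands" is a list that holds one entry, the list of rows, each a list of 7 numbers: the shift along the tool's x, y, z in m, then the turn, a rotation vector about the tool's x, y, z in degrees, then the finger opening in m, from 0 to 0.0854. In form: [[[x, y, z, rx, ry, rz, grip], ...]]. A call has 1 to 20 rows; each row shifts and turns the commanded pose from where the row before left it, along the tool's axes as they then stand; what a row does not reach is not made up. A row lasts 1/8 s, in which the tool goes at most 62.5 mm and 10.7 degrees, less where a joint would pass 70% of its speed; a pose out of reach is approached as far as the arm can. A call is refused whole if a number of a shift passes 0.0625 or a number of a turn 10.7, either way. A call with a gripper value outside its range is refused whole. The fingers move at their own pace and stop on an object; "squeeze" is the grip in N (left out, the last holds). Time passes only in rows, so rows that do not move let the fingers close. It gives the time, the measured TCP pose, the force, the opening and the grip force at its end, in the units of the state.
- bot.get_obs(): the state, without advancing time (a new reading comes with each control period).
- imaging.read_camera(name): name is "scene" or "top"; returns the picture (420x560x3 uint8, red, green, blue); there is no depth.
- imaging.calibration(name): a dict with "intrinsics" (3x3 intrinsics, pixels), "k1" (the pictures are not rectified: a ray, as slopes to the right and down, at radius r is drawn at 1 + k1 r^2 times it, then the intrinsics apply), "extrinsics" (4x4, takes a point from camera to world coordinates). Camera axes: x right, y down, z forward; pixel columns grow to the right and rows downward; lengths in m; the calibration is good to about 2 mm. A picture is of the moment at which its call begins. calibration takes no time and is no camera call.
- bot.hand_in(): hands the job in; it is judged then, once.
The state is a dict: "t": time; "q": joint angles; "joint_vel": joint speeds; "joint_torque": joint torques, N m; "eef_pos": TCP position; "tool_rot": TCP orientation; "contact_force": force on the tool from outside, world axes, zero at the start; "torque": the same for the moment, N m; "gripper_width": opening from 0.0 (shut) to 1.0 (fully open); "grasp_force": force on a finger pad.
Only numpy, scipy, OpenCV 4.12 (cv2) and the standard library are available. Lean on these libraries where they do the work, as an engineer would, in place of code of your own. Each camera call takes 0.05 s, during which the arm holds its last target. There are 200 camera calls.

## Task

Lock the lab shaker for moving: take the quick-release pin with the red button from the grey stand, squeezing its side button fully in, and put it down through the two aligned holes of the yellow lug and the lug below. Keep the button squeezed until the pin's flange rests on the yellow lug, then let go so that the button springs out and the pin locks, and leave the blue-button pin where it stands.

Things in the scene. Friction and masses are not known exactly. Their poses are not given: they have to be found in the camera images.
- red_pin_grip (a point): Centre of the black grip of the upright loose pin (200 g, z up) in the grey stand (top 85 mm high). Grip 26 mm along x, 30 mm along y, from 18 mm above to 26 mm below this point; red button on its +y face stands 8 mm out: pinch along y from above to squeeze it. Below the grip: round flange 56 mm wide, 6 mm thick, underside 32 mm below this point; shank 16 mm wide, 65 mm long, tapered nose.
- red_button (a joint): Travel of the red button (18 mm wide, 34 mm tall, centred on the grip's height): 0 m out, 0.006 m fully in. A spring returns it; about 5 N holds it in. It works two brass locking dogs, 43 to 51 mm below the flange, which stand out 38 mm overall along the pin's x when it is out and draw into the shank when it is in.
- lock_hole (a point): Mouth centre, at the top face, of the hole in the yellow lug on the fixed shaker's front, 100 mm above the table; z up, x level towards the shaker. Hole 26 mm wide, 4 mm chamfer, lug 12 mm thick; 13 mm under it a grey lug, same thickness, same hole in line. Pin home: red_pin_grip 32 mm above this point, any yaw. Plates on the platform, from 125 mm off in +x, rise 22 mm above the lug.
- blue_pin_grip (a point): Centre of the grip of the other pin, alike but with a blue button, upright in the other hole of the stand, 120 mm from the red one. Each grip has a top inlay of its button's colour. It belongs to another machine: leave it.

How it is judged:
On the way, in this order (a step that is already met when the one before it is completed fails the run):
1. the red-button pin is carried with its button squeezed in (distance of red_pin_grip from where it was at the start of the episode above 0.05 m and value of joint red_button above 0.004 m), for 0.2 s.
2. the pin is down through both holes with its button still squeezed in (horizontal distance between red_pin_grip and lock_hole below 0.012 m and z of red_pin_grip in the frame of lock_hole below 0.04 m and angle between red_pin_grip's own z axis and vertical below 0.2 rad and value of joint red_button above 0.004 m), for 0.1 s.
At the end, for the whole second after the job is handed in: The red-button pin stands in the lug's holes within 12 mm of their axis and upright within 10 degrees, its flange within 5 mm of the yellow lug's top, its button sprung out to within 1.5 mm; the blue-button pin is within 20 mm of where it was (horizontal distance between red_pin_grip and lock_hole below 0.012 m and z of red_pin_grip in the frame of lock_hole between 0.026 and 0.037 m and angle between red_pin_grip's own z axis and vertical below 0.18 rad and value of joint red_button below 0.0015 m and distance of blue_pin_grip from where it was at the start of the episode below 0.02 m); the robot touches nothing.
It fails at once if the blue-button pin is moved more than 30 mm (distance of blue_pin_grip from where it was at the start of the episode above 0.03 m).
It also fails if it takes over 35 s, if anything falls off the work surface, if the arm or the gripper's body presses on something with over 40 N, if the wrist force passes 120 N, or if a joint passes its speed limit or range.

## Working session

There is one attempt and no reset: what is moved stays moved. The work goes in short steps, Python scripts to look and compute and a tool call to move; the robot and the scene stay as the last step left them, time stands still between calls to the robot, and variables do not carry over. Pictures are saved under pics/ and viewed, at most 10 in all, crops included, and the job is handed in when it is done.

Besides the shell and the picture viewer there is one more tool, called after "Request:" by a JSON object that holds its "fn" and its "kwargs", one argument or row to a line. move_arm: Moves the arm, as the interface text tells. Its arguments: {"type":"object","properties":{"commands":{"type":"array","items":{"type":"array","items":{"type":"array","items":{"type":"number"}}}},"squeeze":{"type":"number"}},"required":["commands"]}

```bash
mkdir -p pics
python3 - <<'E'
from station import bot, imaging
import cv2
o=bot.get_obs();print({k:o[k] for k in('t','eef_pos','tool_rot','gripper_width')})
for n in('scene','top'):
    im=imaging.read_camera(n);cv2.imwrite(f'pics/{n}0.png',im[:,:,::-1]);c=imaging.calibration(n);print(n,c)
E
```

```text
{'t': 0.0, 'eef_pos': array([0.25504606, 0.62428339, 0.23029115]), 'tool_rot': array([-1.03192155e-04,  1.92689536e-01,  9.81259303e-01, -9.55564235e-04]), 'gripper_width': 0.9986492296223192}
scene {'intrinsics': array([[499.11883732,   0.        , 282.64665694],
       [  0.        , 499.11883732, 203.1445131 ],
       [  0.        ,   0.        ,   1.        ]]), 'k1': -0.0930665042203867, 'extrinsics': array([[ 0.8644373 ,  0.31404506, -0.39258611,  0.88536233],
       [ 0.50264421, -0.52458682,  0.68713715, -0.56779281],
       [ 0.00984653, -0.79131812, -0.61132535,  0.71467641],
       [ 0.        ,  0.        ,  0.        ,  1.        ]])}
top {'intrinsics': array([[445.18510115,   0.        , 276.81359608],
       [  0.        , 445.18510115, 215.84018148],
       [  0.        ,   0.        ,   1.        ]]), 'k1': -0.053765820181744896, 'extrinsics': array([[ 0.01534737, -0.99506474,  0.0980338 ,  0.42513903],
       [-0.99963422, -0.01308608,  0.02366805,  0.03500944],
       [-0.02226836, -0.09836118, -0.9949016 ,  1.17417315],
       [ 0.        ,  0.        ,  0.        ,  1.        ]])}
```

View pics/scene0.png

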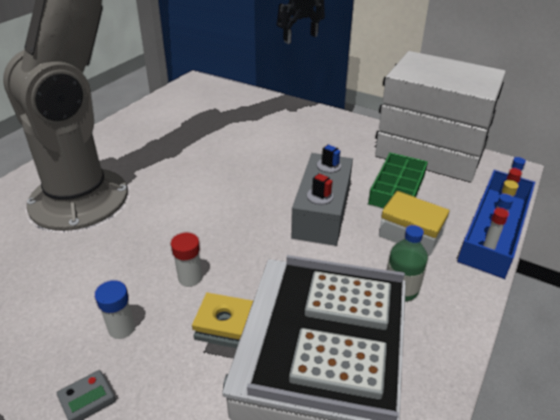

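View pics/top0.png

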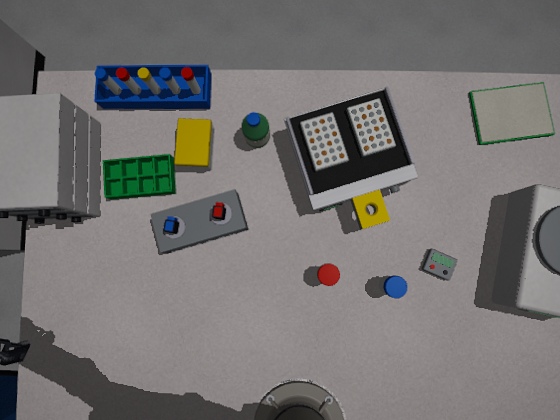

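The scene view shows the red pin near (321,188), the blue pin near (330,157) and the lug hole near (223,314). In the top view they are near (219,211), (171,226) and (371,210). I'll enlarge these areas next.

Run:
```python
import cv2,numpy as np
s=cv2.imread('pics/scene0.png');t=cv2.imread('pics/top0.png')
def c(im,x,y,w,h):return cv2.resize(im[y:y+h,x:x+w],None,fx=5,fy=5,interpolation=cv2.INTER_CUBIC)
# 80x60 crops -> 400x300
a=np.vstack([np.hstack([c(s,285,145,80,60),c(t,150,190,80,60)][0:1]+[c(t,150,190,80,60)]),np.hstack([c(s,185,285,80,60),c(t,340,180,80,60)])])
cv2.imwrite('pics/crop0.png',a)
```

```text
(no output)
```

View pics/crop0.png

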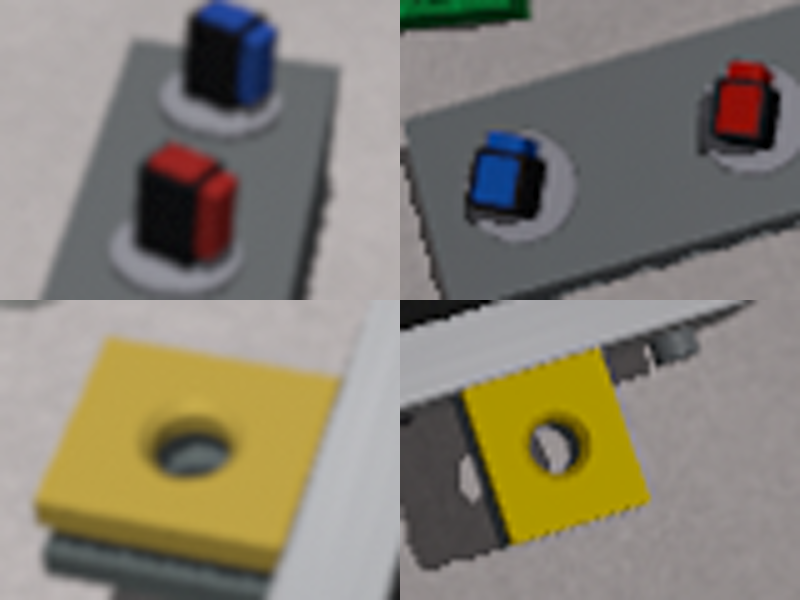

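Sub-pixel positions read from the crops:

| Feature | Scene | Top |
|---|---|---|
| Red inlay | (321.2,176.9) | (217.6,211.4) |
| Blue inlay | (329.8,147.6) | (168.4,225.8) |
| Hole rim | (222.6,313) | (371.6,208.2) |

The red pin's +y points roughly along world +x.

```bash
cat > h.py <<'E'
import numpy as np, cv2
from station import bot, imaging
C={n:imaging.calibration(n) for n in('scene','top')}
def dist(n): return np.array([C[n]['k1'],0,0,0,0])
def ray(n,p):
    c=C[n]; u=cv2.undistortPoints(np.array([[p]],float),c['intrinsics'],dist(n),None,None)[0,0]
    E=c['extrinsics']; d=E[:3,:3]@[u[0],u[1],1]; return E[:3,3],d/np.linalg.norm(d)
def tri(ps,pt):
    (a,d),(b,e)=ray('scene',ps),ray('top',pt)
    k=np.linalg.lstsq(np.c_[d,-e],b-a,rcond=None)[0]
    P,Q=a+k[0]*d,b+k[1]*e; return (P+Q)/2,np.linalg.norm(P-Q)
def atz(n,p,z):
    a,d=ray(n,p); return a+d*(z-a[2])/d[2]
def proj(n,X):
    E=np.linalg.inv(C[n]['extrinsics']); r=cv2.Rodrigues(E[:3,:3])[0]
    return cv2.projectPoints(np.atleast_2d(X).astype(float),r,E[:3,3],C[n]['intrinsics'],dist(n))[0][:,0]
E
python3 - <<'E'
from h import *
for k,s,t in(('red',(321.2,176.9),(217.6,211.4)),('blue',(329.8,147.6),(168.4,225.8)),('hole',(222.6,313),(371.6,208.2))):
    P,g=tri(s,t);print(k,P.round(4),round(g*1e3,1),'mm; at text z:',[atz(n,p,.1 if k=='hole' else .135).round(4) for n,p in(('scene',s),('top',t))])
f=lambda x,y,ox,oy:(x/5+ox-.4,y/5+oy-.4)
# inlay corners, top view (red) crop coordinates -> yaw ; lug edges
for n,q,z in(('top',[(327,82),(365,84),(360,138),(318,135)],.135),):
    W=np.array([atz(n,f(*p,150,190),z) for p in q]);print(W[:,:2].round(4),np.degrees(np.arctan2(*(W[0]-W[3])[[1,0]])),np.degrees(np.arctan2(*(W[1]-W[2])[[1,0]])))
W=[atz('scene',f(*p,285,145),.135) for p in[(145,163),(168,143),(220,160),(194,184)]];W=np.array(W);print(W[:,:2].round(4))
for i,j in((0,1),(3,2),(0,3),(1,2)):print(np.degrees(np.arctan2(*(W[j]-W[i])[[1,0]])).round(1))
W=[atz('top',f(*p,340,180),.1) for p in[(110,244),(64,92),(250,200),(203,47)]]
print('lug dir',[np.degrees(np.arctan2(*(W[j]-W[i])[[1,0]])).round(1) for i,j in((0,1),(2,3))])
# stand: near/far top edge at 0.085
W=[atz('top',p,.085) for p in[(151.5,213.5),(237,190.5)]];print('stand',np.degrees(np.arctan2(*(W[1]-W[0])[[1,0]])).round(1))
E
```

```text
red [0.5365 0.1997 0.1351] 0.6 mm; at text z: [array([0.5366, 0.2001, 0.135 ]), array([0.5362, 0.1995, 0.135 ])]
blue [0.5005 0.3158 0.1332] 0.5 mm; at text z: [array([0.5015, 0.3128, 0.135 ]), array([0.5005, 0.3154, 0.135 ])]
hole [ 0.5521 -0.1693  0.1   ] 1.2 mm; at text z: [array([ 0.5516, -0.1697,  0.1   ]), array([ 0.5526, -0.1689,  0.1   ])]
[[0.549  0.2061]
 [0.5482 0.188 ]
 [0.5226 0.1897]
 [0.5238 0.2096]] -7.972645586404101 -3.7083331146731093
[[0.5238 0.1911]
 [0.5253 0.2089]
 [0.5491 0.2089]
 [0.5476 0.1881]]
85.2
85.8
-7.2
-0.0
lug dir [np.float64(16.7), np.float64(16.6)]
stand -74.2
```

```bash
cat >> h.py <<'E'
from scipy.spatial.transform import Rotation as R
def plan(pos,head,n,nr=None,start=None):
    """rows (tool axes) from the measured pose to pos with tool y at heading head (deg), tool straight down"""
    o=bot.get_obs(); w,x,y,z=o['tool_rot']; A=R.from_quat([x,y,z,w]); p=np.array(o['eef_pos'])
    h=np.radians(head); T=R.from_matrix(np.c_[[-np.sin(h),np.cos(h),0],[np.cos(h),np.sin(h),0],[0,0,-1]])
    tot=(A.inv()*T).as_rotvec(); nr=nr or n
    for i in range(n):
        Ai=A*R.from_rotvec(tot*min(i/nr,1)); print([*map(float,(Ai.inv().apply(np.array(pos)-p)/n).round(4))],[*map(float,np.degrees(tot/nr if i<nr else 0*tot).round(2))])
    print('t',o['t'],p.round(4),'F',np.round(o['contact_force'],1),'w',round(o['gripper_width']*.0854,4),'g',o['grasp_force'],'tot',np.degrees(tot).round(2),'d',A.inv().apply(np.array(pos)-p).round(4))
E
python3 -c "
from h import *
plan((.5375,.1996,.19),-5,12,8)"
```

```text
[-0.0352, -0.0239, 0.0034] [-0.01, 0.01, 9.1]
[-0.0385, -0.018, 0.0034] [-0.01, 0.01, 9.1]
[-0.0409, -0.0117, 0.0034] [-0.01, 0.01, 9.1]
[-0.0422, -0.0051, 0.0034] [-0.01, 0.01, 9.1]
[-0.0425, 0.0017, 0.0034] [-0.01, 0.01, 9.1]
[-0.0417, 0.0084, 0.0034] [-0.01, 0.01, 9.1]
[-0.0398, 0.0148, 0.0034] [-0.01, 0.01, 9.1]
[-0.037, 0.0209, 0.0034] [-0.01, 0.01, 9.1]
[-0.0332, 0.0265, 0.0034] [-0.0, 0.0, 0.0]
[-0.0332, 0.0265, 0.0034] [-0.0, 0.0, 0.0]
[-0.0332, 0.0265, 0.0034] [-0.0, 0.0, 0.0]
[-0.0332, 0.0265, 0.0034] [-0.0, 0.0, 0.0]
t 0.1 [0.2551 0.6244 0.2304] F [ 0.3  0.1 -0.5] w 0.0856 g 0.0 tot [-8.000e-02  7.000e-02  7.278e+01] d [-0.4221 -0.2864  0.0409]
```

Request:
{"fn": "move_arm", "kwargs": {
  "commands": [
    [[-0.035, -0.024, 0.003, 0, 0, 9.1, 0.085], [-0.0385, -0.018, 0.003, 0, 0, 9.1, 0.085], [-0.041, -0.012, 0.003, 0, 0, 9.1, 0.085], [-0.042, -0.005, 0.003, 0, 0, 9.1, 0.085], [-0.0425, 0.002, 0.003, 0, 0, 9.1, 0.085], [-0.042, 0.0085, 0.003, 0, 0, 9.1, 0.085], [-0.04, 0.015, 0.003, 0, 0, 9.1, 0.085], [-0.037, 0.021, 0.003, 0, 0, 9.1, 0.085], [-0.033, 0.0265, 0.003, 0, 0, 0, 0.085], [-0.033, 0.0265, 0.003, 0, 0, 0, 0.085], [-0.033, 0.0265, 0.003, 0, 0, 0, 0.085], [-0.033, 0.0265, 0.003, 0, 0, 0, 0.085], [0, 0, 0, 0, 0, 0, 0.085]]
  ]
}}

```text
t: 1.72
eef_pos: [0.5395, 0.1962, 0.195]
tool_rot: [0.001, 0.74, 0.673, -0.001]
contact_force: [-0.5, 0.3, -1.0]
gripper_width: 0.995
grasp_force: 0.0
```

```bash
python3 -c "
from h import *
plan((.5375,.1996,.097),-5,1)
t=imaging.read_camera('top');s=imaging.read_camera('scene')
f=lambda im,x,y:cv2.resize(im[y:y+120,x:x+80],None,fx=5,fy=5,interpolation=cv2.INTER_CUBIC)
cv2.imwrite('pics/c1.png',np.hstack([f(s,285,90),f(t,180,150)])[:,:,::-1])"
```

```text
[0.0034, -0.0023, 0.098] [0.03, 0.11, -0.4]
t 1.725 [0.5395 0.1962 0.195 ] F [-0.5  0.3 -1. ] w 0.085 g 0.0 tot [ 0.03  0.11 -0.4 ] d [ 0.0034 -0.0023  0.098 ]
```

View pics/c1.png

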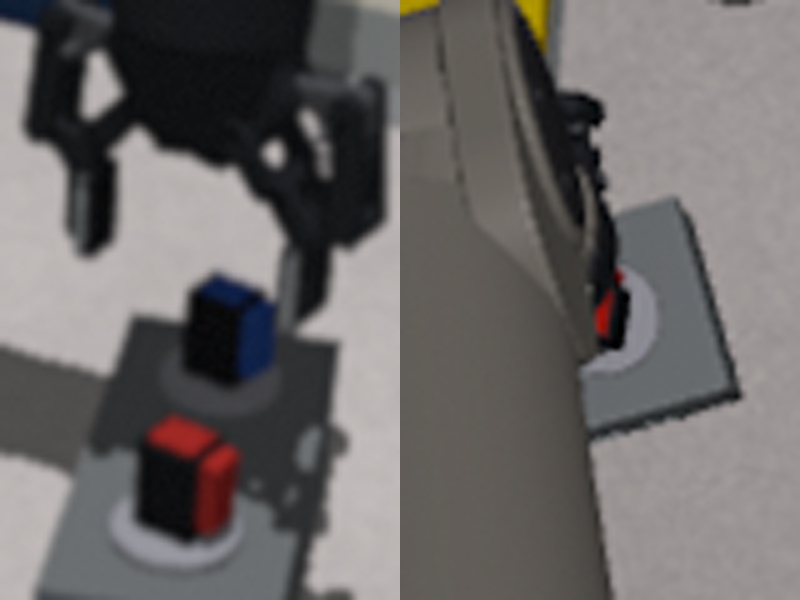

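The open fingers straddle the line to the red pin, whose inlay is at about (319,176) in the scene view, so they are lined up. Next I'll correct the small offset, descend and squeeze.

Request:
{"fn": "move_arm", "kwargs": {
  "commands": [
    [[0.0034, -0.0023, 0.02, 0, 0, -0.4, 0.08], [0, 0, 0.025, 0, 0, 0, 0.08], [0, 0, 0.025, 0, 0, 0, 0.08], [0, 0, 0.018, 0, 0, 0, 0.08], [0, 0, 0.01, 0, 0, 0, 0.08], [0, 0, 0, 0, 0, 0, 0.08]]
  ],
  "squeeze": 50
}}

```text
t: 2.58
eef_pos: [0.5356, 0.2044, 0.0969]
tool_rot: [-0.0, 0.735, 0.678, -0.0]
contact_force: [-1.1, -0.2, 0.3]
gripper_width: 0.937
grasp_force: 0.0
```

```bash
python3 -c "
from h import *
plan((.5375,.1996,.097),-5,1)
s=imaging.read_camera('scene')
cv2.imwrite('pics/c2.png',cv2.resize(s[110:230,265:385],None,fx=5,fy=5,interpolation=cv2.INTER_CUBIC)[:,:,::-1])"
```

```text
[-0.0046, 0.0023, -0.0001] [-0.05, 0.02, 0.41]
t 2.575 [0.5356 0.2044 0.0969] F [-1.1 -0.2  0.3] w 0.0801 g 0.0 tot [-0.05  0.02  0.41] d [-0.0046  0.0023 -0.0001]
```

View pics/c2.png

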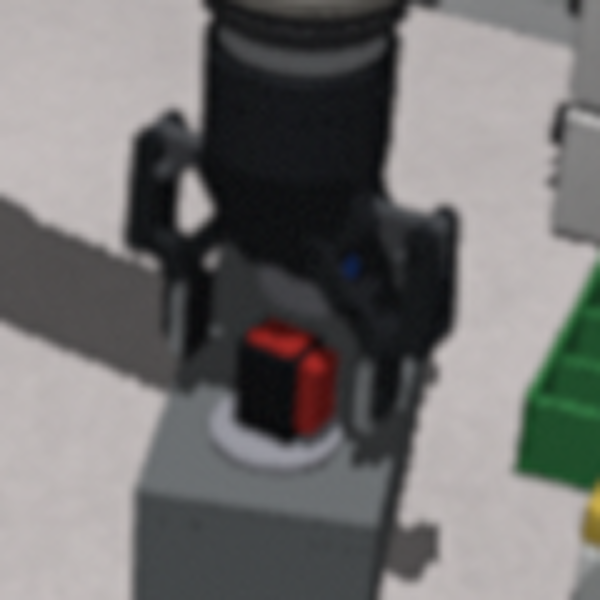

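The fingers straddle the grip with the pads level with the button, at crop position (290,380). My last correction overshot because the reading lagged the command. I'll undo it, then close.

Request:
{"fn": "move_arm", "kwargs": {
  "commands": [
    [[-0.0046, 0.0023, 0, 0, 0, 0.4, 0.08], [0, 0, 0, 0, 0, 0, 0.08], [0, 0, 0, 0, 0, 0, 0.08]]
  ]
}}

```text
t: 3.0
eef_pos: [0.5382, 0.1993, 0.0977]
tool_rot: [0.0, 0.738, 0.675, 0.0]
contact_force: [0.6, -0.3, 0.1]
gripper_width: 0.938
grasp_force: 0.0
```

```bash
python3 -c "
from h import *
plan((.5375,.1996,.097),-5,1)"
```

```text
[0.0002, -0.0007, 0.0007] [0.03, -0.03, -0.04]
t 3.0 [0.5382 0.1993 0.0977] F [ 0.6 -0.3  0.1] w 0.0801 g 0.0 tot [ 0.03 -0.03 -0.04] d [ 0.0002 -0.0007  0.0007]
```

Request:
{"fn": "move_arm", "kwargs": {
  "commands": [
    [[0, -0.0005, 0, 0, 0, 0, 0.05], [0, 0, 0, 0, 0, 0, 0.02], [0, 0, 0, 0, 0, 0, 0.02], [0, 0, 0, 0, 0, 0, 0.02], [0, 0, 0, 0, 0, 0, 0.02], [0, 0, 0, 0, 0, 0, 0.02]]
  ],
  "squeeze": 50
}}

```text
t: 3.75
eef_pos: [0.538, 0.1997, 0.0985]
tool_rot: [-0.0, 0.737, 0.675, 0.001]
contact_force: [-2.4, -1.1, 9.8]
gripper_width: 0.361
grasp_force: 50.0
```

```bash
python3 -c "
from h import *
plan((.5375,.1996,.097),-5,1)"
```

```text
[-0.0001, -0.0004, 0.0015] [0.05, -0.06, -0.03]
t 3.75 [0.538  0.1997 0.0985] F [-2.4 -1.1  9.8] w 0.0308 g 49.9615877866745 tot [ 0.05 -0.06 -0.03] d [-0.0001 -0.0004  0.0015]
```

Request:
{"fn": "move_arm", "kwargs": {
  "commands": [
    [[0, 0, -0.01, 0, 0, 0, 0.02], [0, 0, -0.02, 0, 0, 0, 0.02], [0, 0, -0.025, 0, 0, 0, 0.02], [0, 0, -0.03, 0, 0, 0, 0.02], [0, 0, -0.03, 0, 0, 0, 0.02], [0, 0, -0.022, 0, 0, 0, 0.02], [0, 0, 0, 0, 0, 0, 0.02], [0, 0, 0, 0, 0, 0, 0.02]]
  ]
}}

```text
t: 4.75
eef_pos: [0.5365, 0.1992, 0.2332]
tool_rot: [-0.0, 0.737, 0.676, -0.001]
contact_force: [-0.2, -0.8, -4.0]
gripper_width: 0.36
grasp_force: 50.3
```

```bash
python3 -c "
from h import *
h=np.radians(-73.4)
plan((.5521+.001*np.cos(h),-.1693+.001*np.sin(h),.2345),-73.4,12,8)
s=imaging.read_camera('scene')
cv2.imwrite('pics/c3.png',cv2.resize(s[60:220,240:400],None,fx=3.7,fy=3.7,interpolation=cv2.INTER_CUBIC)[:,:,::-1])"
```

```text
[-0.0306, 0.004, -0.0001] [-0.01, 0.01, 8.55]
[-0.0296, 0.0085, -0.0001] [-0.01, 0.01, 8.55]
[-0.028, 0.0128, -0.0001] [-0.01, 0.01, 8.55]
[-0.0258, 0.0168, -0.0001] [-0.01, 0.01, 8.55]
[-0.023, 0.0205, -0.0001] [-0.01, 0.01, 8.55]
[-0.0197, 0.0237, -0.0001] [-0.01, 0.01, 8.55]
[-0.016, 0.0263, -0.0001] [-0.01, 0.01, 8.55]
[-0.0119, 0.0284, -0.0001] [-0.01, 0.01, 8.55]
[-0.0075, 0.0299, -0.0001] [-0.0, 0.0, 0.0]
[-0.0075, 0.0299, -0.0001] [-0.0, 0.0, 0.0]
[-0.0075, 0.0299, -0.0001] [-0.0, 0.0, 0.0]
[-0.0075, 0.0299, -0.0001] [-0.0, 0.0, 0.0]
t 4.75 [0.5365 0.1992 0.2332] F [-0.2 -0.8 -4. ] w 0.0308 g 50.30294716358185 tot [-5.000e-02  1.100e-01  6.839e+01] d [-0.3667  0.048  -0.0011]
```

View pics/c3.png

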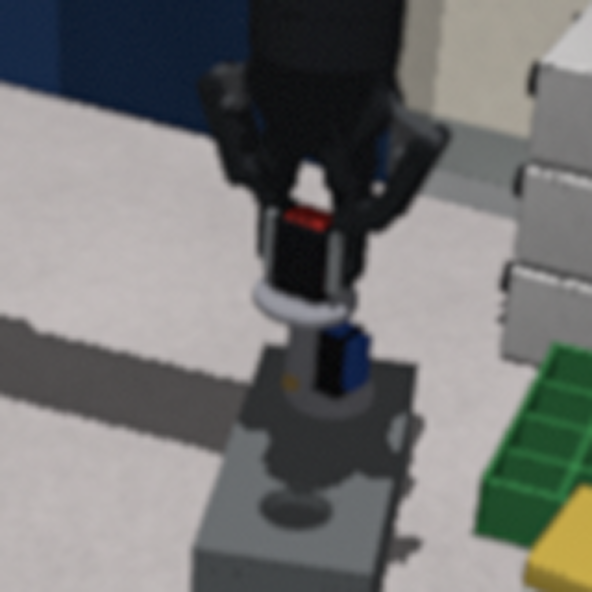

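The pin is lifted clear with its button in: the shank is near (300,370) in the crop, the brass dog sits flush, and the blue pin is untouched. Now I'll carry it over the lug.

Request:
{"fn": "move_arm", "kwargs": {
  "commands": [
    [[-0.0305, 0.004, 0, 0, 0, 8.55, 0.02], [-0.0295, 0.0085, 0, 0, 0, 8.55, 0.02], [-0.028, 0.013, 0, 0, 0, 8.55, 0.02], [-0.026, 0.017, 0, 0, 0, 8.55, 0.02], [-0.023, 0.0205, 0, 0, 0, 8.55, 0.02], [-0.0195, 0.0235, 0, 0, 0, 8.55, 0.02], [-0.016, 0.0265, 0, 0, 0, 8.55, 0.02], [-0.012, 0.0285, 0, 0, 0, 8.55, 0.02], [-0.0075, 0.03, 0, 0, 0, 0, 0.02], [-0.0075, 0.03, 0, 0, 0, 0, 0.02], [-0.0075, 0.03, 0, 0, 0, 0, 0.02], [-0.0075, 0.03, 0, 0, 0, 0, 0.02], [0, 0, 0, 0, 0, 0, 0.02], [0, 0, 0, 0, 0, 0, 0.02], [0, 0, 0, 0, 0, 0, 0.02]]
  ]
}}

```text
t: 6.68
eef_pos: [0.5537, -0.1691, 0.2337]
tool_rot: [-0.0, 0.989, 0.145, -0.0]
contact_force: [-0.0, -0.2, -2.0]
gripper_width: 0.362
grasp_force: 50.4
```

```bash
python3 -c "
from h import *
h=np.radians(-73.4)
P=np.array((.5521+.001*np.cos(h),-.1693+.001*np.sin(h),.2345));plan(P,-73.4,1)
s=imaging.read_camera('scene');t=imaging.read_camera('top')
f=lambda im,x,y:cv2.resize(im[y:y+110,x:x+80],None,fx=5,fy=5,interpolation=cv2.INTER_CUBIC)
cv2.imwrite('pics/c4.png',np.hstack([f(s,185,235),f(t,335,150)])[:,:,::-1])
e=np.array(bot.get_obs()['eef_pos'])
c=e-[.001*np.cos(h),.001*np.sin(h),0]
for dz in(-.013,-.019,-.078): print(dz,proj('scene',c+[0,0,dz]),((proj('scene',c+[0,0,dz])-[185,235])*5+2))
"
```

```text
[-0.0016, 0.0007, -0.0008] [-0.05, 0.04, 0.09]
t 6.675 [ 0.5537 -0.1691  0.2337] F [-0.  -0.2 -2. ] w 0.0309 g 50.44086456298828 tot [-0.05  0.04  0.09] d [-0.0016  0.0007 -0.0008]
-0.013 [[218.57604012 257.34235763]] [[169.88020059 113.71178816]]
-0.019 [[218.87284263 260.38426221]] [[171.36421315 128.92131103]]
-0.078 [[221.65351218 288.64104049]] [[185.26756092 270.20520244]]
```

View pics/c4.png

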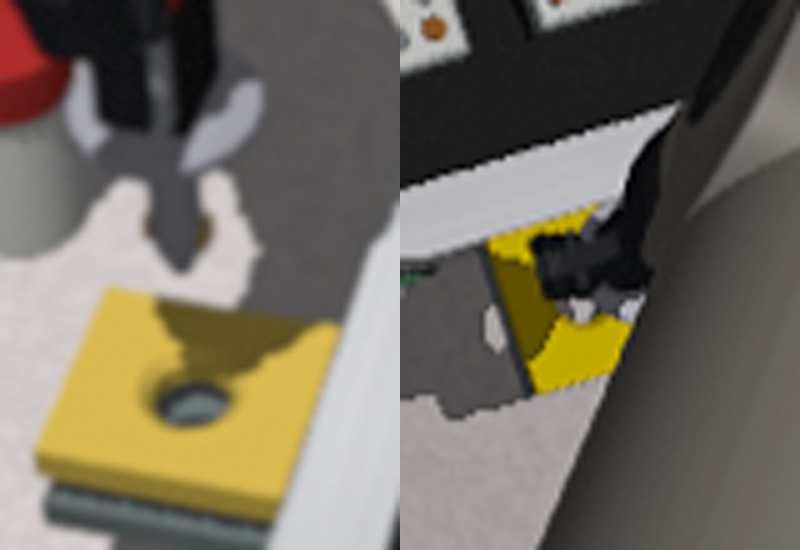

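The pin hangs over the lug with its tip at crop (182,272), about 1 mm from the predicted (185,270), and the dogs are drawn in. I'll make a fine correction and descend to just above the mouth.

Request:
{"fn": "move_arm", "kwargs": {
  "commands": [
    [[-0.0016, 0.0007, 0.01, 0, 0, 0, 0.02], [0, 0, 0.02, 0, 0, 0, 0.02], [0, 0, 0.02, 0, 0, 0, 0.02], [0, 0, 0, 0, 0, 0, 0.02], [0, 0, 0, 0, 0, 0, 0.02], [0, 0, 0, 0, 0, 0, 0.02]]
  ]
}}

```text
t: 7.52
eef_pos: [0.5529, -0.1719, 0.1851]
tool_rot: [0.0, 0.99, 0.144, 0.001]
contact_force: [-0.1, 0.4, -2.4]
gripper_width: 0.361
grasp_force: 50.4
```

```bash
python3 -c "
from h import *
h=np.radians(-73.4)
P=np.array((.5521+.001*np.cos(h),-.1693+.001*np.sin(h),.1135));plan(P,-73.4,1)
s=imaging.read_camera('scene')
cv2.imwrite('pics/c5.png',cv2.resize(s[250:350,180:280],None,fx=6,fy=6,interpolation=cv2.INTER_CUBIC)[:,:,::-1])
"
```

```text
[-0.0001, -0.0018, 0.0716] [0.04, -0.08, -0.02]
t 7.525 [ 0.5529 -0.1719  0.1851] F [-0.1  0.4 -2.4] w 0.0308 g 50.449867844581604 tot [ 0.04 -0.08 -0.02] d [-0.0001 -0.0018  0.0716]
```

View pics/c5.png

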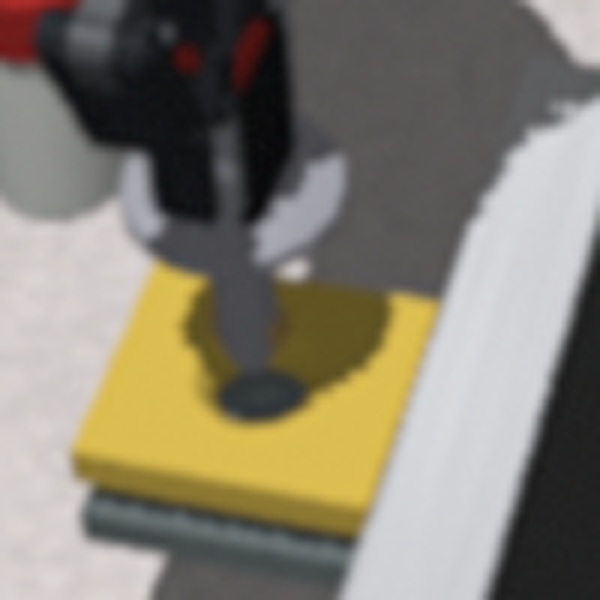

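The shank tip, at crop (258,370), sits just above the hole centred at (258,393), so it is aligned. I'll make a small correction and lower it.

Request:
{"fn": "move_arm", "kwargs": {
  "commands": [
    [[0, -0.001, 0.005, 0, 0, 0, 0.02], [0, 0, 0.008, 0, 0, 0, 0.02], [0, 0, 0.009, 0, 0, 0, 0.02], [0, 0, 0.009, 0, 0, 0, 0.02], [0, 0, 0.009, 0, 0, 0, 0.02], [0, 0, 0.008, 0, 0, 0, 0.02], [0, 0, 0, 0, 0, 0, 0.02], [0, 0, 0, 0, 0, 0, 0.02]]
  ]
}}

```text
t: 8.57
eef_pos: [0.5523, -0.1709, 0.1365]
tool_rot: [0.0, 0.99, 0.144, 0.0]
contact_force: [0.5, -0.7, -2.4]
gripper_width: 0.364
grasp_force: 50.4
```

```bash
python3 -c "
from h import *
h=np.radians(-73.4)
P=np.array((.5521+.001*np.cos(h),-.1693+.001*np.sin(h),.1135));plan(P,-73.4,1)"
```

```text
[0.0003, -0.0006, 0.023] [0.02, -0.02, -0.03]
t 8.575 [ 0.5523 -0.1709  0.1365] F [ 0.5 -0.7 -2.4] w 0.0311 g 50.44946014881134 tot [ 0.02 -0.02 -0.03] d [ 0.0003 -0.0006  0.023 ]
```

No contact so far, so I'll take it nearly home.

Request:
{"fn": "move_arm", "kwargs": {
  "commands": [
    [[0, 0, 0.007, 0, 0, 0, 0.02], [0, 0, 0.007, 0, 0, 0, 0.02], [0, 0, 0.005, 0, 0, 0, 0.02], [0, 0, 0.002, 0, 0, 0, 0.02], [0, 0, 0, 0, 0, 0, 0.02], [0, 0, 0, 0, 0, 0, 0.02]]
  ]
}}

```text
t: 9.32
eef_pos: [0.5522, -0.1708, 0.1154]
tool_rot: [0.0, 0.99, 0.144, 0.0]
contact_force: [-0.3, -0.1, -2.4]
gripper_width: 0.364
grasp_force: 50.4
```

Request:
{"fn": "move_arm", "kwargs": {
  "commands": [
    [[0, 0, 0.001, 0, 0, 0, 0.02], [0, 0, 0.001, 0, 0, 0, 0.02], [0, 0, 0, 0, 0, 0, 0.02], [0, 0, 0, 0, 0, 0, 0.02]]
  ]
}}

```text
t: 9.82
eef_pos: [0.5523, -0.1707, 0.1137]
tool_rot: [-0.0, 0.99, 0.144, 0.0]
contact_force: [-1.7, 1.4, 5.6]
gripper_width: 0.364
grasp_force: 53.1
```

The flange is seated: Fz went from -2.4 to +5.6 N at the expected height. Now I'll release and check.

Request:
{"fn": "move_arm", "kwargs": {
  "commands": [
    [[0, 0, 0, 0, 0, 0, 0.04], [0, 0, 0, 0, 0, 0, 0.06], [0, 0, 0, 0, 0, 0, 0.08], [0, 0, 0, 0, 0, 0, 0.08], [0, 0, 0, 0, 0, 0, 0.08], [0, 0, 0, 0, 0, 0, 0.08]]
  ]
}}

```text
t: 10.58
eef_pos: [0.5521, -0.1707, 0.1133]
tool_rot: [-0.0, 0.99, 0.144, 0.0]
contact_force: [0.1, 0.7, 0.6]
gripper_width: 0.934
grasp_force: 0.0
```

Request:
{"fn": "move_arm", "kwargs": {
  "commands": [
    [[0, 0, -0.01, 0, 0, 0, 0.08], [0, 0, -0.02, 0, 0, 0, 0.08], [0, 0, -0.03, 0, 0, 0, 0.08], [0, 0, -0.03, 0, 0, 0, 0.08], [0, 0, -0.03, 0, 0, 0, 0.08], [0, 0, -0.03, 0, 0, 0, 0.08], [0, 0, 0, 0, 0, 0, 0.08], [0, 0, 0, 0, 0, 0, 0.08]]
  ]
}}

```text
t: 11.58
eef_pos: [0.5519, -0.1706, 0.2636]
tool_rot: [-0.0, 0.99, 0.144, 0.0]
contact_force: [-0.3, 0.2, -0.1]
gripper_width: 0.94
grasp_force: 0.0
```

```bash
python3 -c "
from h import *
s=imaging.read_camera('scene')
cv2.imwrite('pics/c6.png',cv2.resize(s[130:370,170:370],None,fx=2.5,fy=2.5,interpolation=cv2.INTER_CUBIC)[:,:,::-1])
print(((proj('scene',[[.5521,-.1693,.15]])-[170,130])*2.5))"
```

```text
[[126.96639508 403.43580599]]
```

View pics/c6.png

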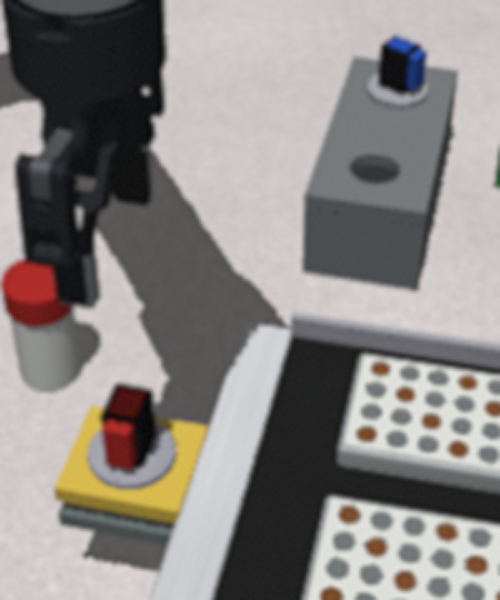

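The pin stands upright in the lug with its flange flat on the yellow top. Its inlay at (127,402) matches the predicted (127,403), and the button is out. The blue pin is still in the stand and the gripper is clear.

```bash
python3 -c "
from station import bot
print(bot.hand_in())"
```

```text
the job is handed in; nothing more can be done
None
```

I locked the red-button pin through both lugs, with its flange seated and its button sprung out, left the blue pin in its stand, and handed the job in at about 11.6 s; the hand-in returned no verdict.

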